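# Close up the two-part candy tray

## Task

The candy tray has come apart: slide its loose section along the marble, without lifting it, until it butts flush against the hinged section with no gap and the sides of the two in line. Then lower the clear flap cover, without letting it slam, until it is fully shut over both sections. Leave everything else on the altar where it stands.

Things in the scene. Friction and masses are not known exactly. Their poses are not given: they have to be found in the camera images.
- tray: Hinged section of the candy tray: red plastic open box, gilt rim, sweets in it, 120 mm (its x) by 110 mm (its y), 45 mm high, walls 4 mm; fixed. Origin: centre of its underside, on the marble; z up. Its -y end (y = -55 mm) is the flat face that the loose section butts against; its +y end carries the hinge (two knuckles reaching 8 mm beyond the end, 52 mm high).
- dish: Loose section: like the hinged one but empty, 120 mm (its x) by 110 mm (its y), 45 mm high, walls 4 mm, a dividing wall along y in the middle, 0.12 to 0.25 kg. Origin: centre of its underside. Starts 3 to 9 cm off the hinged section's -y end, out of line and askew. Home: its +y face touches the hinged section's -y face, origin at (0, -110 mm, 0) in the hinged section's frame, axes parallel.
- cover (a joint): Angle of the clear flap cover about its hinge, rad: 0 fully shut (level), pi/2 upright, 1.9 fully open, leaning back over the +y side. Starts open, 1.35 to 1.8. The hinge is stiff: the cover stays where it is left (about 1 N at the free edge moves it).
- cover_hinge (a point): Point on the cover's hinge axis, mid-length: at (0, 61 mm, 50 mm) in the hinged section's frame. The axis runs along the hinged section's x; this point has the hinged section's axes.
- cover_edge (a point): Middle of the cover's free edge, outer face, 234 mm from the hinge axis. Clear plate 138 mm wide, 4 mm thick, outer face 3 mm outside the axis (53 mm above the marble when shut); a 44 mm wide tab reaches 16 mm past the edge. A lip 15 mm deep on sides and free edge has 5 to 6 mm of room round the butted sections; it lands on the loose section's rim if that is not home.
- bowl_a: Bystander: small white ceramic bowl, 94 mm across, 50 mm high, behind the hinged section. Origin: centre of its foot.
- bowl_b: Bystander: larger blue-glazed ceramic bowl, 120 mm across, 60 mm high. Origin: centre of its foot.
- vase: Bystander: empty white porcelain vase, 104 mm across, 180 mm high. Origin: centre of its foot.
- incense_holder: Bystander: brass-toned aluminium incense holder on three feet, 72 mm across, 58 mm high, in front of the hinged section. Origin: centre of its underside.
- stand: Bystander: low square wooden stand, 120 x 120 mm, 50 mm high. Origin: centre of its underside.
- candle_a: Bystander: white electric pillar candle, 60 mm across, 112 mm high with its flame. Origin: centre of its underside.
- candle_b: Bystander: a second electric pillar candle, the same. Origin: centre of its underside.
There are look-alikes about, which are no part of the job. What is shaped like the dish but purple or turquoise is not meant.

How it is judged:
On the way, in this order (a step that is already met when the one before it is completed fails the run):
1. the loose section is butted flush against the hinged section, sides in line, with the cover still open (y of dish in the frame of tray above -0.1135 m and x of dish in the frame of tray between -0.006 and 0.006 m and angle between the x axis of dish and the x axis of tray, either way round below 0.03 rad and height (world z) of dish below 0.005 m and angle between dish's own z axis and vertical below 0.05 rad and value of joint cover above 0.3 rad), for 0.2 s.
2. the cover is fully shut (value of joint cover below 0.025 rad), for 0.2 s.
At the end, for the whole second after the job is handed in: The loose section lies flat and at rest on the marble against the hinged section: gap under 3.5 mm, sides in line within 6 mm, turned less than 0.03 rad; the cover is shut to within 0.025 rad (y of dish in the frame of tray above -0.1135 m and x of dish in the frame of tray between -0.006 and 0.006 m and angle between the x axis of dish and the x axis of tray, either way round below 0.03 rad and height (world z) of dish below 0.005 m and angle between dish's own z axis and vertical below 0.05 rad and value of joint cover below 0.025 rad and linear speed of dish below 0.01 m/s); the robot touches nothing.
It fails at once if the loose section is lifted (over 12 mm) or tipped (height (world z) of dish above 0.012 m or angle between dish's own z axis and vertical above 0.2 rad).
It fails at once if the cover is slammed (closing faster than 3 rad/s) (velocity of joint cover below -3 rad/s).
It fails at once if a bystander is displaced by over 15 mm or tipped (distance of any of bowl_a, bowl_b, vase, incense_holder, stand, candle_a, candle_b from where it was at the start of the episode above 0.015 m or angle between any of bowl_a, bowl_b, vase, incense_holder, stand, candle_a, candle_b's own z axis and vertical above 0.3 rad).
It also fails if it takes over 70 s, if anything falls off the work surface, if the arm or the gripper's body presses on something with over 40 N, if the wrist force passes 120 N, or if a joint passes its speed limit or range.

## Robot

A 7-joint arm with a two-finger parallel gripper is mounted at the origin on the work surface. World frame = base frame: x ahead of the robot, y to its left, z up, the work surface at z = 0. Lengths are in m, angles in rad, forces in N, time in s.
With the tool pointing down it reaches from about 0.425 to 0.8 m from the base axis. Payload 8.3 kg.
Tool frame: the origin (TCP) lies at the very end of the fingers, on their centre line; the grasp point (between the pads) lies 19 mm behind it (pinch_z is the distance from the TCP to the grasp point, in m); z points along the fingers, x is the direction in which the jaws open and shut, and the axes are right-handed (so a half turn about z gives the same grasp; the last joint's range is limited). The gripper opens to 85 mm and grips with 20 to 120 N. Pads are 22 mm wide; open, the fingers measure 114 mm over their backs; the gripper's body (76 mm by 85 mm) begins 54 mm behind the grasp point. The pads swing forward as they close: fully open they stand 13 mm farther back than shut.
Start: joints at [1.175, 0.383, 0.016, 1.37, -0.006, 1.388, -0.046], TCP at [0.204, -0.591, 0.231] pointing down, gripper open.
Joint ranges: [-2.95, 2.95], [-0.25, 2.06], [-1.52, 1.56], [0.18, 2.33], [-1.44, 4.58], [0.02, 2.06], [-3.01, 3.01]. Speed limits (rad/s): [2.39, 2.39, 3.01, 3.01, 3.14, 3.14, 3.14].

## Interface

Orientations are given as a unit quaternion [x, y, z, w].
In Python, from cell import sense, capture, get_calibration, sign_off, pinch_z gives the robot as it stands. The module is installed in compiled form; this text tells all that it offers.
- The arm moves only by the tool move_arm, never from a script. Its argument "motion" is a list of rows, each a list of 5 numbers: the opening, from 0 (shut) to 1 (fully open), then the shift along the tool's x, y, z in units of 60 mm (1.0 is 60 mm), then the turn about the tool's z in units of 10 degrees (1.0 is 10 degrees). In form: [[fingers, x, y, z, spin], ...]. A call has 1 to 8 rows; each row is the pose to reach, as a shift and turn from the pose measured when the call began, along the tool's axes at that moment; what a row does not reach only later rows make up. A row lasts 1/8 s, in which the tool goes at most 62.5 mm and 10.7 degrees, less where a joint would pass 70% of its speed; a pose out of reach is approached as far as the arm can. A call with a gripper value outside its range is refused whole. The fingers move at their own pace and stop on an object; "newtons" is the grip in N (left out, the last holds). Time passes only in rows, so rows that repeat a pose let the fingers close. It gives the time, the measured TCP pose, the force and the opening at its end, in the units of the state.
- sense(): the state, without advancing time (a new reading comes with each control period).
- capture(name): name is "scene" or "top"; returns (picture, depth): 480x640x3 uint8, red, green, blue; 480x640 float32, m along the optical axis (not along the pixel's ray), 0 where there is no reading.
- get_calibration(name): a dict with "intrinsics" (3x3 intrinsics, pixels), "R" (3x3) and "t" (3): a world point X has camera coordinates R X + t. Camera axes: x right, y down, z forward; pixel columns grow to the right and rows downward; lengths in m; the calibration is good to about 2 mm. A picture is of the moment at which its call begins. get_calibration takes no time and is no camera call.
- sign_off(): hands the job in, once; it reports no verdict.
The state is a dict: "time_s": time; "qpos": joint angles; "joint_vel": joint speeds; "tau": joint torques, N m; "position": TCP position; "eef_rot": TCP orientation; "wrist_force": force on the tool from outside, world axes, zero at the start; "ft_torque": the same for the moment, N m; "width": finger opening in m.
Only numpy, scipy, OpenCV 4.12 (cv2) and the standard library are available. Lean on these libraries where they do the work, as an engineer would, in place of code of your own. Each camera call takes 0.05 s, during which the arm holds its last target. There are 200 camera calls.

## Working session

There is one attempt and no reset: what is moved stays moved. The work goes in short steps, Python scripts to look and compute and a tool call to move; the robot and the scene stay as the last step left them, time stands still between calls to the robot, and variables do not carry over. Pictures are saved under pics/ and viewed, about 8 in all and at most 12, crops included, and the job is handed in when it is done.

Besides the shell and the picture viewer there is one more tool, called after "Call:" by a JSON object that holds its "name" and its "arguments". move_arm: Moves the arm, as the interface text tells. Its arguments: {"type":"object","properties":{"motion":{"type":"array"},"newtons":{"type":"number"}},"required":["motion"]}

```bash
mkdir -p pics
python3 - <<'E'
from cell import *
import cv2,numpy as np
for n in("scene","top"):
    p,d=capture(n); cv2.imwrite(f"pics/{n}0.png",p[:,:,::-1]); np.save(f"pics/{n}0.npy",d)
    c=get_calibration(n); print(n,c["intrinsics"],-c["R"].T@c["t"],c["R"][2])
print(sense(),pinch_z)
E
```

```text
scene [[449.4223378    0.         320.21199008]
 [  0.         449.4223378  236.17858896]
 [  0.           0.           1.        ]] [1.01760715 0.42837566 0.97716527] [-0.45854629 -0.37072789 -0.80764852]
top [[567.46123139   0.         311.75452853]
 [  0.         567.46123139 241.29532183]
 [  0.           0.           1.        ]] [ 2.55767543e-01 -7.56022754e-04  1.23278161e+00] [ 0.2061404  -0.00505105 -0.97850939]
{'time_s': 0.1, 'qpos': array([ 1.17509999,  0.38415066,  0.01636657,  1.37104231, -0.00630505,
        1.38818466, -0.04648912]), 'joint_vel': array([ 1.23318853e-03, -4.19464439e-04,  9.25924031e-05, -2.82539236e-03,
        3.53574992e-05, -2.31714596e-04,  3.35112710e-04]), 'tau': array([ 3.49317124e-03, -6.29134011e+01,  8.48099068e-01, -3.72762108e+01,
        1.70489674e-02,  1.04183066e-02,  4.83391136e-05]), 'position': array([ 0.20407633, -0.59027175,  0.23038397]), 'eef_rot': array([ 8.14482355e-01, -5.80187676e-01, -7.11633774e-04, -4.97117326e-04]), 'wrist_force': array([-0.54199873, -0.5562393 , -0.07029901]), 'ft_torque': array([-0.01765931, -0.04186498, -0.01756445]), 'width': 0.08529338409324325} 0.0187
```

View pics/scene0.png

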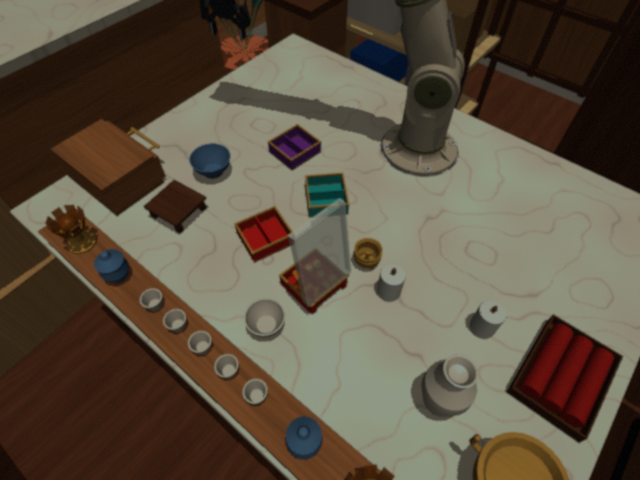

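View pics/top0.png

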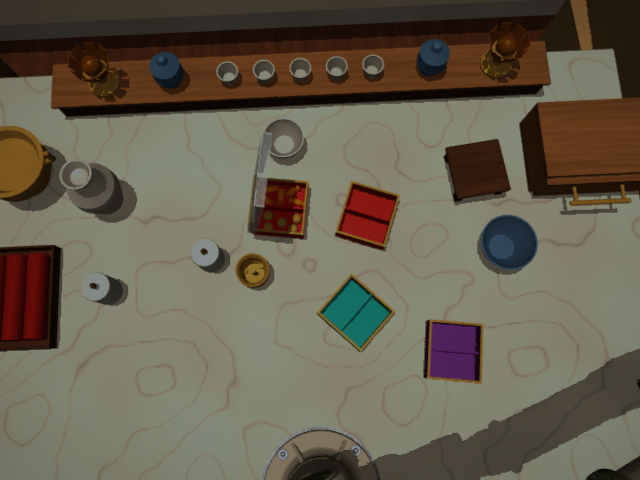

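The top view shows the tray with sweets at (281,208) with its cover upright at its left end. Candidates for the dish:
- red box at (367,216)
- turquoise box at (355,313)
- purple box at (454,351)
- red-roll box at (20,297)

By the description the dish is the red, empty, divided one at (367,216). I'll check it in a close crop and measure the rims.

```bash
cat > h.py <<'E'
from cell import *
import cv2,numpy as np
def cloud(d,n):
    c=get_calibration(n);K=c["intrinsics"]
    v,u=np.mgrid[:480,:640]
    P=np.stack([(u-K[0,2])*d/K[0,0],(v-K[1,2])*d/K[1,1],d],-1)
    return (P-c["t"])@c["R"]
def atz(u,v,z,n="top"):
    c=get_calibration(n);r=c["R"].T@np.linalg.inv(c["intrinsics"])@[u,v,1];o=-c["R"].T@c["t"]
    return o+r*(z-o[2])/r[2]
def rect(W,box,zlo=.036,zhi=.052):
    u0,v0,u1,v1=box;w=W[v0:v1,u0:u1].reshape(-1,3)
    m=(w[:,2]>zlo)&(w[:,2]<zhi);p=w[m]
    r=cv2.minAreaRect((p[:,:2]*1000).astype(np.float32))
    return m.sum(),r,cv2.boxPoints(r),np.median(p[:,2])
E
python3 - <<'E'
from h import *
d=np.load("pics/top0.npy");W=cloud(d,"top");p=cv2.imread("pics/top0.png")
for b in((325,170,410,260),(245,165,320,245)):
    print(rect(W,b))
cv2.imwrite("pics/c0.png",cv2.resize(p[115:265,235:415],None,fx=4.4,fy=4,interpolation=cv2.INTER_CUBIC)[:, :] if 0 else cv2.resize(p[115:265,235:415],None,fx=4,fy=4,interpolation=cv2.INTER_CUBIC))
w=W[115:250,240:320].reshape(-1,3); h=w[w[:,2]>.07]; print(len(h),h.min(0),h.max(0))
ds=np.load("pics/scene0.npy");S=cloud(ds,"scene")
for b in((225,195,298,262),(275,250,350,312)): print(rect(S,b))
w=S[190:310,275:355].reshape(-1,3); h=w[w[:,2]>.08]; print(len(h),h.min(0),h.max(0))
for u,v in((281,208),(367,216),(340,220),(285,140),(253,271),(207,256),(355,313),(320,190)): print(u,v,W[v,u].round(3))
E
```

```text
(np.int64(632), ((561.971923828125, -129.4031982421875), (110.77842712402344, 122.42304229736328), 69.81743621826172), array([[ 485.40894, -160.27266],
       [ 600.31494, -202.51015],
       [ 638.5349 ,  -98.53374],
       [ 523.6289 ,  -56.29625]], dtype=float32), np.float64(0.04472540388415312))
(np.int64(461), ((589.33984375, 62.484130859375), (119.67703247070312, 122.60501861572266), 81.53372192382812), array([[519.8955  ,  12.323101],
       [641.1644  ,  -5.727707],
       [658.7842  , 112.64516 ],
       [537.51526 , 130.69597 ]], dtype=float32), np.float64(0.044359028381244225))
1277 [ 0.25576754 -0.00075602  0.07013749] [0.66153022 0.12544021 1.23278161]
(np.int64(459), ((561.6677856445312, -128.86732482910156), (115.15947723388672, 122.22381591796875), 70.19197845458984), array([[ 484.65964 , -162.3313  ],
       [ 599.65186 , -203.74924 ],
       [ 638.6759  ,  -95.40335 ],
       [ 523.6837  ,  -53.985413]], dtype=float32), np.float64(0.04234098792946624))
(np.int64(240), ((630.1288452148438, 82.85516357421875), (130.19798278808594, 165.8149871826172), 25.534147262573242), array([[535.651   , 129.60411 ],
       [607.12537 , -20.015488],
       [724.6067  ,  36.106216],
       [653.1323  , 185.72581 ]], dtype=float32), np.float64(0.044204627703945745))
4074 [0.5230043  0.05687203 0.08000286] [1.01760715 0.42837566 0.97716527]
281 208 [0.587 0.057 0.032]
367 216 [ 0.56  -0.13   0.029]
340 220 [ 0.55  -0.07   0.043]
285 140 [0.754 0.042 0.009]
253 271 [0.448 0.12  0.049]
207 256 [0.478 0.21  0.084]
355 313 [ 0.35  -0.09   0.038]
320 190 [ 0.634 -0.032 -0.002]
```

View pics/c0.png

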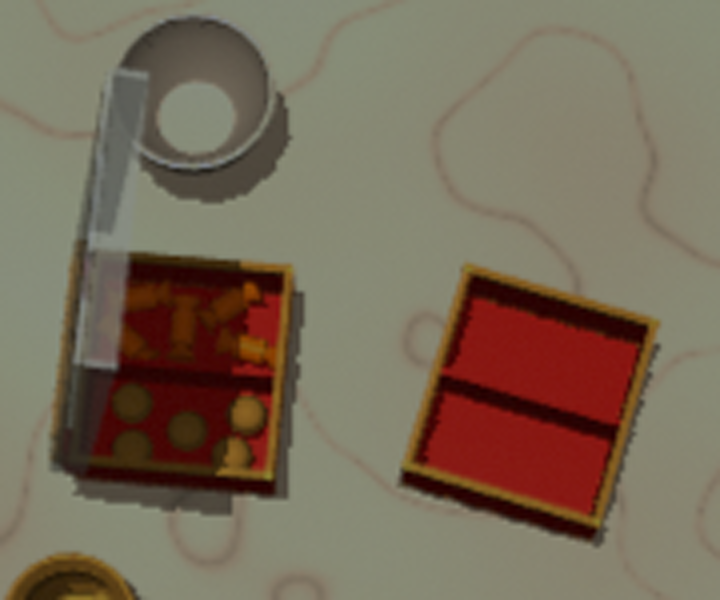

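```bash
cat >> h.py <<'E'
from scipy.spatial.transform import Rotation as R
def go(x,y,z,yaw=None):
    "prints units needed: shifts in tool axes, spin; yaw = world heading of tool x (deg)"
    s=sense();M=R.from_quat(s["eef_rot"]).as_matrix()
    d=M.T@(np.array([x,y,z])-s["position"])/.06
    a=np.degrees(np.arctan2(M[1,0],M[0,0]))
    t=None if yaw is None else -((yaw-a+90)%180-90)/10
    print("shift",d.round(3),"spin",t,"yaw now",round(a,2),"pos",s["position"].round(4),"F",s["wrist_force"].round(1),"w",round(s["width"],4),"t",s["time_s"])
def edges(W,img,box):
    pass
E
python3 - <<'E'
from h import *
d=np.load("pics/top0.npy");W=cloud(d,"top")
f=lambda u,v:atz(235+u/4-.4,115+v/4-.4,.045)[:2].round(4)
print("tray TR,BR,BL,TL",[f(*q) for q in((293,265),(273,479),(54,466),(78,251))])
print("dish",[f(*q) for q in((466,264),(658,321),(600,527),(402,468))])
# right edge of tray from depth: outermost rim pixel per row
w=W[184:232,290:318]
pts=[]
for r in w:
    m=np.where((r[:,2]>.038)&(r[:,2]<.05))[0]
    if len(m): pts.append(r[m[-1],:2])
pts=np.array(pts);print(cv2.fitLine(pts.astype(np.float32),cv2.DIST_HUBER,0,.001,.001).ravel(),len(pts),pts[0],pts[-1])
# dish divider profile, cover
c=np.array([.562,-.1294]);a=np.radians(-20.2)
for s in range(-30,31,6):
    q=np.array([np.cos(a),np.sin(a)])*s/1000+c
    k=np.argmin(((W[...,:2]-q)**2).sum(-1));print(s,W.reshape(-1,3)[k].round(3),end=" ")
S=cloud(np.load("pics/scene0.npy"),"scene");w=S[190:310,275:355].reshape(-1,3)
h=w[(w[:,2]>.08)&(w[:,2]<.4)];print();
for z in np.arange(.08,.32,.03):
    b=h[(h[:,2]>z)&(h[:,2]<z+.03)]
    if len(b):print(z.round(2),len(b),b.mean(0).round(3),b.min(0).round(3),b.max(0).round(3))
E
```

```text
tray TR,BR,BL,TL [array([ 0.6414, -0.0051]), array([0.5222, 0.0114]), array([0.5353, 0.1286]), array([0.6555, 0.1123])]
dish [array([ 0.6372, -0.0996]), array([ 0.5995, -0.2017]), array([ 0.4871, -0.1616]), array([ 0.5247, -0.058 ])]
[ 0.99058145 -0.13692495  0.5831201   0.00413581] 48 [ 0.63374824 -0.00284786] [0.53015272 0.01079631]
-30 [ 0.534 -0.12   0.005] -24 [ 0.539 -0.12   0.004] -18 [ 0.546 -0.123  0.005] -12 [ 0.55  -0.125  0.005] -6 [ 0.557 -0.128  0.004] 0 [ 0.561 -0.129  0.041] 6 [ 0.564 -0.13   0.04 ] 12 [ 0.573 -0.136  0.004] 18 [ 0.58  -0.136  0.005] 24 [ 0.584 -0.137  0.004] 30 [ 0.589 -0.139  0.002] 
0.08 435 [0.604 0.113 0.095] [0.528 0.087 0.08 ] [0.666 0.126 0.11 ]
0.11 456 [0.604 0.108 0.125] [0.528 0.08  0.11 ] [0.665 0.121 0.14 ]
0.14 503 [0.603 0.103 0.155] [0.527 0.076 0.14 ] [0.664 0.117 0.17 ]
0.17 543 [0.602 0.098 0.185] [0.527 0.071 0.17 ] [0.663 0.113 0.2  ]
0.2 564 [0.601 0.093 0.215] [0.526 0.065 0.2  ] [0.663 0.108 0.23 ]
0.23 621 [0.6   0.089 0.245] [0.524 0.062 0.23 ] [0.663 0.103 0.26 ]
0.26 839 [0.599 0.081 0.275] [0.523 0.057 0.26 ] [0.661 0.098 0.29 ]
0.29 72 [0.592 0.082 0.295] [0.572 0.076 0.29 ] [0.613 0.087 0.3  ]
```

```bash
python3 -c "
from h import *
go(.562,-.1296,.2,-20.2)"
```

```text
shift [-5.306 -8.147  0.515] spin -5.072751925836874 yaw now -70.93 pos [ 0.2041 -0.5903  0.2304] F [-0.5 -0.6 -0.1] w 0.0853 t 0.1
```

Call:
{"name": "move_arm", "arguments": {"motion": [[0.4,-0.4,-0.6,0,-0.4],[0.4,-1.0,-1.5,0.05,-1.1],[0.4,-1.6,-2.4,0.1,-1.8],[0.4,-2.2,-3.3,0.2,-2.5],[0.4,-2.8,-4.2,0.25,-3.2],[0.4,-3.4,-5.1,0.3,-3.9],[0.4,-4.0,-6.1,0.4,-4.5],[0.4,-4.6,-7.0,0.5,-5.0]], "newtons": 40}}

```text
time_s: 1.1
position: [0.4976, -0.2086, 0.2026]
eef_rot: [0.984, -0.18, -0.0, -0.001]
wrist_force: [0.4, -1.0, 0.1]
width: 0.0343
```

```bash
python3 -c "
from h import *
go(.562,-.1296,.1,-20.2)"
```

```text
shift [ 0.538 -1.609  1.712] spin -0.05729264616851424 yaw now -20.77 pos [ 0.4976 -0.2086  0.2026] F [ 0.4 -1.   0.1] w 0.0343 t 1.1
```

Call:
{"name": "move_arm", "arguments": {"motion": [[0.4,0.25,-0.8,0.2,-0.05],[0.4,0.54,-1.6,0.6,-0.05],[0.4,0.54,-1.61,1.1,-0.05],[0.4,0.54,-1.61,1.6,-0.05],[0.4,0.54,-1.61,1.71,-0.05],[0.4,0.54,-1.61,1.71,-0.05]]}}

```text
time_s: 1.85
position: [0.562, -0.1298, 0.1003]
eef_rot: [0.984, -0.176, -0.001, -0.001]
wrist_force: [-0.5, 0.1, 0.6]
width: 0.0339
```

Run:
```python
from h import *
go(.562,-.1296,.016,-20.2)
p,d=capture("scene");cv2.imwrite("pics/s1.png",cv2.resize(p[170:320,210:370],None,fx=4,fy=4,interpolation=cv2.INTER_CUBIC)[:,:,::-1])
```

```text
shift [ 1.000e-03 -1.000e-03  1.404e+00] spin -0.00904685418497877 yaw now -20.29 pos [ 0.562  -0.1298  0.1003] F [-0.5  0.1  0.6] w 0.0339 t 1.85
```

View pics/s1.png

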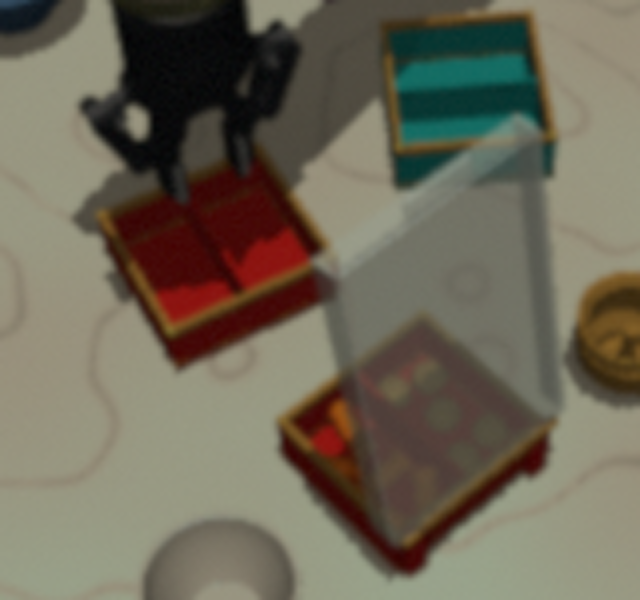

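The crop shows the fingers straddling the divider, with tips at (180,190) and (240,160) and the divider running between them. I'll lower and grip it.

Call:
{"name": "move_arm", "arguments": {"motion": [[0.4,0,0,0.5,0],[0.4,0,0,1.0,0],[0.4,0,0,1.3,0],[0.4,0,0,1.42,0],[0.4,0,0,1.42,0]]}}

```text
time_s: 2.52
position: [0.563, -0.1298, 0.0164]
eef_rot: [0.984, -0.176, 0.0, -0.001]
wrist_force: [0.3, 0.2, 0.8]
width: 0.0343
```

Call:
{"name": "move_arm", "arguments": {"motion": [[0,0,0,0,0],[0,0,0,0,0],[0,0,0,0,0],[0,0,0,0,0],[0,0,0,0,0],[0,0,0,0,0]], "newtons": 40}}

```text
time_s: 3.28
position: [0.5639, -0.13, 0.0176]
eef_rot: [0.984, -0.176, 0.001, -0.001]
wrist_force: [-1.3, -0.6, 6.6]
width: 0.003
```

```bash
python3 -c "
from h import *
print(sense()['wrist_force'])
go(.5743-.02*.137,-.051-.02*.99,sense()['position'][2],-7.87)"
```

```text
[-1.31776694 -0.6084347   6.63143261]
shift [-0.223 -0.969  0.001] spin -1.2432105476524469 yaw now -20.3 pos [ 0.5639 -0.13    0.0176] F [-1.3 -0.6  6.6] w 0.003 t 3.275
```

Call:
{"name": "move_arm", "arguments": {"motion": [[0,-0.03,-0.12,0,-0.1],[0,-0.06,-0.28,0,-0.3],[0,-0.1,-0.44,0,-0.5],[0,-0.14,-0.6,0,-0.8],[0,-0.18,-0.76,0,-1.1],[0,-0.22,-0.9,0,-1.24],[0,-0.22,-0.97,0,-1.24],[0,-0.22,-0.97,0,-1.24]]}}

```text
time_s: 4.28
position: [0.5718, -0.07, 0.0176]
eef_rot: [0.998, -0.069, 0.001, -0.001]
wrist_force: [0.2, 1.9, 0.3]
width: 0.0025
```

Run:
```python
from h import *
go(.5743,-.051,sense()['position'][2],-7.87)
p,d=capture("top");cv2.imwrite("pics/t2.png",cv2.resize(p[145:265,235:395],None,fx=5,fy=5,interpolation=cv2.INTER_CUBIC)[:,:,::-1])
```

```text
shift [-0.002 -0.319  0.001] spin -0.0006537982046864954 yaw now -7.88 pos [ 0.5718 -0.07    0.0176] F [0.2 1.9 0.3] w 0.0025 t 4.275
```

View pics/t2.png

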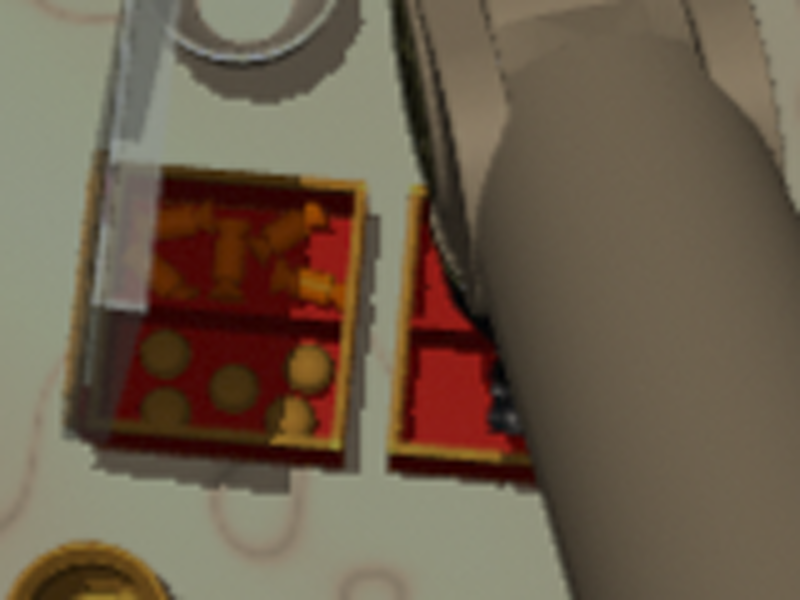

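The picture shows a gap of about 50 px (20 mm). The dish's near edge runs (417,188)→(390,462) and the tray's edge (367,182)→(340,450), so they are parallel, with the dish about 1 mm low in x. I'll push home with about 3 mm of over-travel and 1 mm in +x.

Call:
{"name": "move_arm", "arguments": {"motion": [[0,0.02,-0.06,0,0],[0,0.02,-0.14,0,0],[0,0.02,-0.22,0,0],[0,0.02,-0.28,0,0],[0,0.02,-0.32,0,0],[0,0.02,-0.36,0,0],[0,0.02,-0.4,0,0],[0,0.02,-0.4,0,0]]}}

```text
time_s: 5.32
position: [0.5756, -0.0507, 0.0176]
eef_rot: [0.998, -0.071, 0.001, 0.001]
wrist_force: [-3.6, -10.0, 4.0]
width: 0.0032
```

Run:
```python
from h import *
go(.5743,-.051,sense()['position'][2],-7.87)
```

```text
shift [-0.02   0.008 -0.   ] spin -0.022383020572586076 yaw now -8.09 pos [ 0.5756 -0.0507  0.0176] F [ -3.6 -10.    4. ] w 0.0032 t 5.325
```

Contact force is -10 N with the position at home. I'll release, lift, back off and check.

Call:
{"name": "move_arm", "arguments": {"motion": [[0.35,0,0,0,0],[0.35,0,0,0,0],[0.35,0,0,0,0],[0.35,0,0,-0.3,0],[0.35,0,0,-1.0,0],[0.35,0,0,-1.8,0],[0.35,0,0.6,-2.6,0],[0.35,0,1.4,-3.4,0]]}}

```text
time_s: 6.32
position: [0.5642, -0.1286, 0.2215]
eef_rot: [0.998, -0.069, 0.002, 0.001]
wrist_force: [0.6, -0.9, -0.1]
width: 0.0295
```

Call:
{"name": "move_arm", "arguments": {"motion": [[0,0,0.6,-0.6,0],[0,0,1.2,-1.2,0],[0,0,2.0,-1.5,0],[0,0,2.0,-1.5,0]]}}

```text
time_s: 6.82
position: [0.5465, -0.2521, 0.3147]
eef_rot: [0.997, -0.072, 0.004, 0.003]
wrist_force: [0.6, 0.3, -0.3]
width: -0.0001
```

Run:
```python
from h import *
go(.5743,-.051,.3,-7.87)
p,d=capture("top");cv2.imwrite("pics/t3.png",cv2.resize(p[145:265,235:395],None,fx=5,fy=5,interpolation=cv2.INTER_CUBIC)[:,:,::-1]);np.save("pics/t3.npy",d)
p,d=capture("scene");np.save("pics/s3.npy",d)
S=cloud(d,"scene");w=S[190:310,275:355].reshape(-1,3);h=w[(w[:,2]>.08)&(w[:,2]<.4)]
for z in np.arange(.08,.32,.03):
    b=h[(h[:,2]>z)&(h[:,2]<z+.03)]
    if len(b):
        t=(b[:,:2]-[.5893,.0580])@np.array([[.9906,.137],[-.137,.9906]]).T   # tray frame
        print(z.round(2),len(b),b[:,2].mean().round(3),np.median(t[:,1]).round(4),t.min(0).round(3),t.max(0).round(3))
```

```text
shift [-0.026 -3.385  0.227] spin -0.04127198960828338 yaw now -8.28 pos [ 0.5465 -0.2521  0.3147] F [ 0.6  0.3 -0.3] w -0.0001 t 6.825
0.08 430 0.095 0.0522 [-0.053  0.016] [0.082 0.076]
0.11 456 0.125 0.048 [-0.052  0.011] [0.081 0.071]
0.14 496 0.155 0.0436 [-0.054  0.008] [0.08  0.067]
0.17 535 0.185 0.0387 [-0.055  0.003] [0.078 0.061]
0.2 573 0.215 0.0342 [-0.057 -0.002] [0.077 0.057]
0.23 608 0.245 0.029 [-0.058 -0.009] [0.076 0.052]
0.26 854 0.275 0.0224 [-0.063 -0.01 ] [0.074 0.048]
0.29 69 0.294 0.0232 [-0.015  0.016] [0.027 0.03 ]
```

View pics/t3.png

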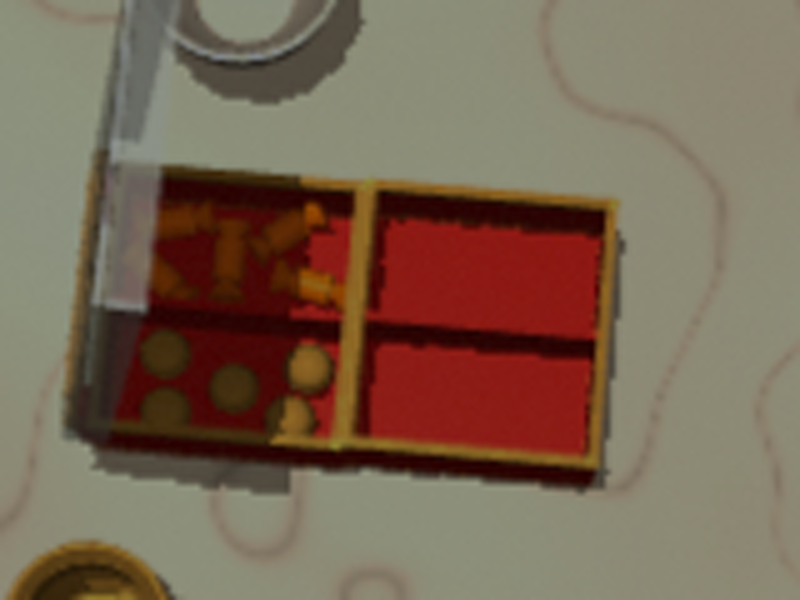

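The dish is flush: the seam runs (367,182)→(345,445), the top edges lie on one line from (165,168) through (367,182) to (617,203), and no marble shows between the sections. Cover is at about 1.41 rad, with the tab top at z≈0.297. Next I go over it to the +y side.

```bash
cat >> h.py <<'E'
def T(x,y): return np.array([.5893,.0580])+x*np.array([.9906,-.137])+y*np.array([.137,.9906])
def cov(th,r=.205): return .061-r*np.cos(th)+.003*np.sin(th)+.011, .05+r*np.sin(th)+.003*np.cos(th)
E
python3 - <<'E'
from h import *
go(*T(0,.115),.38,-7.87)
for th in (1.6,1.41,1.2,1.0,.8,.6,.4,.2,0): print(th,np.round(cov(th),3))
E
```

```text
shift [-2.000e-03 -7.044e+00 -1.133e+00] spin -0.003126949747959884 yaw now -7.9 pos [ 0.5474 -0.2469  0.3128] F [0.2 1.  0.6] w 0.0001 t 6.925
1.6 [0.081 0.255]
1.41 [0.042 0.253]
1.2 [0.001 0.242]
1.0 [-0.036  0.224]
0.8 [-0.069  0.199]
0.6 [-0.095  0.168]
0.4 [-0.116  0.133]
0.2 [-0.128  0.094]
0 [-0.133  0.053]
```

Call:
{"name": "move_arm", "arguments": {"motion": [[0,0,-0.2,-0.5,0],[0,0,-0.8,-1.13,0],[0,0,-1.7,-1.13,0],[0,0,-2.6,-1.13,0],[0,0,-3.5,-1.13,0],[0,0,-4.4,-1.13,0],[0,0,-5.3,-1.13,0],[0,0,-6.2,-1.13,0]]}}

```text
time_s: 7.92
position: [0.5971, 0.1254, 0.3801]
eef_rot: [0.998, -0.067, 0.002, 0.001]
wrist_force: [0.0, -1.1, -0.0]
width: -0.0001
```

```bash
python3 -c "
from h import *
go(*T(0,.115),.255,-7.87)"
```

```text
shift [ 0.016 -0.788  2.084] spin 0.014058997740627887 yaw now -7.73 pos [0.5971 0.1254 0.3801] F [ 0.  -1.1 -0. ] w -0.0001 t 7.925
```

Call:
{"name": "move_arm", "arguments": {"motion": [[0,0.02,-0.6,0,0],[0,0.02,-0.79,0.2,0],[0,0.02,-0.79,0.9,0],[0,0.02,-0.79,1.6,0],[0,0.02,-0.79,2.08,0],[0,0.02,-0.6,2.08,0],[0,0.02,-0.3,2.08,0],[0,0.02,-0.1,2.08,0]]}}

```text
time_s: 8.93
position: [0.6004, 0.1289, 0.2572]
eef_rot: [0.998, -0.068, 0.004, 0.001]
wrist_force: [-0.6, -0.1, -0.1]
width: -0.0001
```

Run:
```python
from h import *
for th in (1.41,1.3,1.2,1.1,1.0,.9,.8): 
    y,z=cov(th); go(*T(0,y),z,-7.87)
p,d=capture("scene");cv2.imwrite("pics/s4.png",cv2.resize(p[100:330,210:430],None,fx=2.6,fy=2.6,interpolation=cv2.INTER_CUBIC)[:,:,::-1])
```

```text
shift [-0.022  0.493  0.073] spin 0.0026740101593219377 yaw now -7.84 pos [0.6004 0.1289 0.2572] F [-0.6 -0.1 -0.1] w -0.0001 t 8.925
shift [-0.023  0.861  0.149] spin 0.0026740101593219377 yaw now -7.84 pos [0.6004 0.1289 0.2572] F [-0.6 -0.1 -0.1] w -0.0001 t 8.925
shift [-0.024  1.187  0.252] spin 0.0026740101593219377 yaw now -7.84 pos [0.6004 0.1289 0.2572] F [-0.6 -0.1 -0.1] w -0.0001 t 8.925
shift [-0.025  1.501  0.388] spin 0.0026740101593219377 yaw now -7.84 pos [0.6004 0.1289 0.2572] F [-0.6 -0.1 -0.1] w -0.0001 t 8.925
shift [-0.027  1.799  0.553] spin 0.0026740101593219377 yaw now -7.84 pos [0.6004 0.1289 0.2572] F [-0.6 -0.1 -0.1] w -0.0001 t 8.925
shift [-0.028  2.08   0.748] spin 0.0026740101593219377 yaw now -7.84 pos [0.6004 0.1289 0.2572] F [-0.6 -0.1 -0.1] w -0.0001 t 8.925
shift [-0.03   2.339  0.97 ] spin 0.0026740101593219377 yaw now -7.84 pos [0.6004 0.1289 0.2572] F [-0.6 -0.1 -0.1] w -0.0001 t 8.925
```

View pics/s4.png

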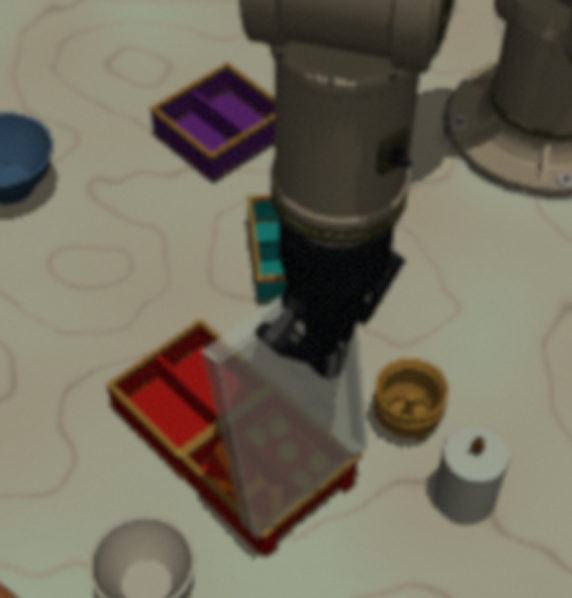

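The picture shows the fingertips at (330,368) on the cover's outer (+y) side, unobscured by the plate. I'll push it down along its arc.

Call:
{"name": "move_arm", "arguments": {"motion": [[0,-0.02,0.25,0.03,0],[0,-0.02,0.49,0.07,0],[0,-0.02,0.7,0.11,0],[0,-0.02,0.86,0.15,0],[0,-0.02,1.03,0.2,0],[0,-0.02,1.19,0.25,0],[0,-0.02,1.35,0.32,0],[0,-0.02,1.5,0.39,0]]}}

```text
time_s: 9.98
position: [0.587, 0.0375, 0.2335]
eef_rot: [0.998, -0.069, 0.004, 0.001]
wrist_force: [-0.2, 0.3, 0.3]
width: 0.0
```

Run:
```python
from h import *
for th in (1.1,1.0,.9,.8,.7,.6,.5,.4,.3,.2): 
    y,z=cov(th); go(*T(0,y),z,-7.87)
p,d=capture("scene");cv2.imwrite("pics/s5.png",cv2.resize(p[100:330,210:430],None,fx=2.6,fy=2.6,interpolation=cv2.INTER_CUBIC)[:,:,::-1])
```

```text
shift [-0.008 -0.039 -0.01 ] spin -0.008184578601263582 yaw now -7.95 pos [0.587  0.0375 0.2335] F [-0.2  0.3  0.3] w 0.0 t 9.975
shift [-0.009  0.26   0.156] spin -0.008184578601263582 yaw now -7.95 pos [0.587  0.0375 0.2335] F [-0.2  0.3  0.3] w 0.0 t 9.975
shift [-0.01   0.54   0.352] spin -0.008184578601263582 yaw now -7.95 pos [0.587  0.0375 0.2335] F [-0.2  0.3  0.3] w 0.0 t 9.975
shift [-0.012  0.799  0.574] spin -0.008184578601263582 yaw now -7.95 pos [0.587  0.0375 0.2335] F [-0.2  0.3  0.3] w 0.0 t 9.975
shift [-0.013  1.035  0.821] spin -0.008184578601263582 yaw now -7.95 pos [0.587  0.0375 0.2335] F [-0.2  0.3  0.3] w 0.0 t 9.975
shift [-0.015  1.245  1.09 ] spin -0.008184578601263582 yaw now -7.95 pos [0.587  0.0375 0.2335] F [-0.2  0.3  0.3] w 0.0 t 9.975
shift [-0.017  1.427  1.379] spin -0.008184578601263582 yaw now -7.95 pos [0.587  0.0375 0.2335] F [-0.2  0.3  0.3] w 0.0 t 9.975
shift [-0.019  1.58   1.685] spin -0.008184578601263582 yaw now -7.95 pos [0.587  0.0375 0.2335] F [-0.2  0.3  0.3] w 0.0 t 9.975
shift [-0.022  1.701  2.004] spin -0.008184578601263582 yaw now -7.95 pos [0.587  0.0375 0.2335] F [-0.2  0.3  0.3] w 0.0 t 9.975
shift [-0.024  1.789  2.334] spin -0.008184578601263582 yaw now -7.95 pos [0.587  0.0375 0.2335] F [-0.2  0.3  0.3] w 0.0 t 9.975
```

View pics/s5.png

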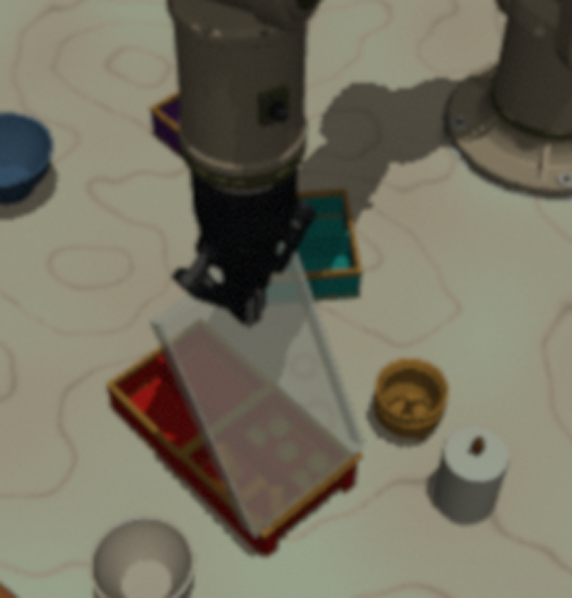

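The cover is moving: its edge is at (155,325), it leans over the dish, and the fingers at (245,310) stay on its outer face. I'll continue along the arc.

Call:
{"name": "move_arm", "arguments": {"motion": [[0,-0.01,0.13,0.08,0],[0,-0.01,0.26,0.16,0],[0,-0.01,0.4,0.25,0],[0,-0.01,0.54,0.35,0],[0,-0.01,0.67,0.46,0],[0,-0.01,0.8,0.57,0],[0,-0.01,0.92,0.7,0],[0,-0.01,1.03,0.82,0]]}}

```text
time_s: 11.02
position: [0.5777, -0.0261, 0.1832]
eef_rot: [0.998, -0.07, 0.003, 0.002]
wrist_force: [0.5, -1.0, 0.4]
width: 0.0002
```

Run:
```python
from h import *
for th in (.7,.6,.5,.4,.3,.2): 
    y,z=cov(th); go(*T(0,y),z,-7.87)
```

```text
shift [-0.001 -0.033 -0.019] spin -0.018766244479897408 yaw now -8.06 pos [ 0.5777 -0.0261  0.1832] F [ 0.5 -1.   0.4] w 0.0002 t 11.025
shift [-0.002  0.177  0.251] spin -0.018766244479897408 yaw now -8.06 pos [ 0.5777 -0.0261  0.1832] F [ 0.5 -1.   0.4] w 0.0002 t 11.025
shift [-0.004  0.358  0.54 ] spin -0.018766244479897408 yaw now -8.06 pos [ 0.5777 -0.0261  0.1832] F [ 0.5 -1.   0.4] w 0.0002 t 11.025
shift [-0.005  0.51   0.846] spin -0.018766244479897408 yaw now -8.06 pos [ 0.5777 -0.0261  0.1832] F [ 0.5 -1.   0.4] w 0.0002 t 11.025
shift [-0.007  0.631  1.165] spin -0.018766244479897408 yaw now -8.06 pos [ 0.5777 -0.0261  0.1832] F [ 0.5 -1.   0.4] w 0.0002 t 11.025
shift [-0.009  0.719  1.495] spin -0.018766244479897408 yaw now -8.06 pos [ 0.5777 -0.0261  0.1832] F [ 0.5 -1.   0.4] w 0.0002 t 11.025
```

Call:
{"name": "move_arm", "arguments": {"motion": [[0,0,0.09,0.12,0],[0,0,0.18,0.25,0],[0,0,0.27,0.4,0],[0,0,0.36,0.54,0],[0,0,0.44,0.69,0],[0,0,0.51,0.85,0],[0,0,0.57,1.0,0],[0,0,0.63,1.16,0]]}}

```text
time_s: 12.02
position: [0.5729, -0.064, 0.1131]
eef_rot: [0.998, -0.07, 0.003, 0.002]
wrist_force: [-0.4, 0.9, -0.0]
width: 0.0003
```

Run:
```python
from h import *
for th in (.3,.2,.1,0,-.01): 
    y,z=cov(th); go(*T(0,y),z,-7.87)
p,d=capture("scene");cv2.imwrite("pics/s6.png",cv2.resize(p[100:330,210:430],None,fx=2.6,fy=2.6,interpolation=cv2.INTER_CUBIC)[:,:,::-1])
```

```text
shift [-0.007 -0.002 -0.005] spin -0.018324005762922015 yaw now -8.05 pos [ 0.5729 -0.064   0.1131] F [-0.4  0.9 -0. ] w 0.0003 t 12.025
shift [-0.009  0.087  0.325] spin -0.018324005762922015 yaw now -8.05 pos [ 0.5729 -0.064   0.1131] F [-0.4  0.9 -0. ] w 0.0003 t 12.025
shift [-0.011  0.142  0.662] spin -0.018324005762922015 yaw now -8.05 pos [ 0.5729 -0.064   0.1131] F [-0.4  0.9 -0. ] w 0.0003 t 12.025
shift [-0.013  0.163  1.003] spin -0.018324005762922015 yaw now -8.05 pos [ 0.5729 -0.064   0.1131] F [-0.4  0.9 -0. ] w 0.0003 t 12.025
shift [-0.014  0.163  1.037] spin -0.018324005762922015 yaw now -8.05 pos [ 0.5729 -0.064   0.1131] F [-0.4  0.9 -0. ] w 0.0003 t 12.025
```

View pics/s6.png

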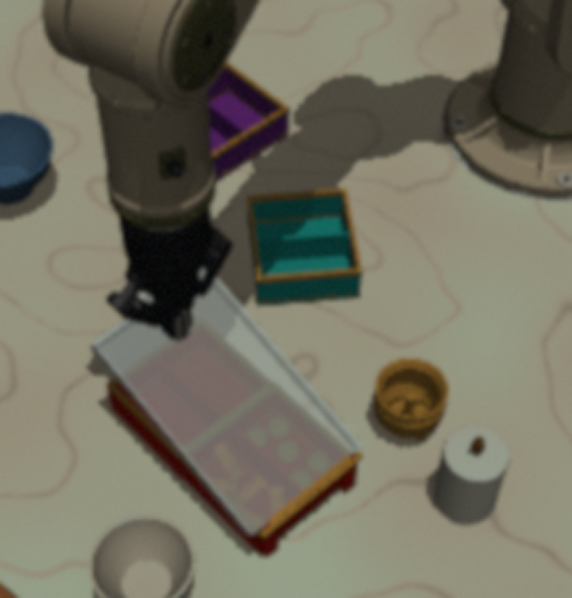

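The cover is about 0.3 rad open, its edge at (95,345) past the dish end, with the fingers at (180,325) on top. I'll close it and press lightly.

Call:
{"name": "move_arm", "arguments": {"motion": [[0,-0.01,0.05,0.17,0],[0,-0.01,0.09,0.33,0],[0,-0.01,0.12,0.5,0],[0,-0.01,0.14,0.66,0],[0,-0.01,0.15,0.82,0],[0,-0.01,0.16,0.95,0],[0,-0.01,0.16,1.02,0],[0,-0.01,0.16,1.07,0]]}}

```text
time_s: 13.08
position: [0.5709, -0.0743, 0.052]
eef_rot: [0.997, -0.071, 0.003, 0.003]
wrist_force: [-25.4, 0.4, 59.4]
width: 0.0
```

```bash
python3 -c "
from h import *
go(*T(0,-.133),.05,-7.87)"
```

```text
shift [ 0.001 -0.009  0.033] spin -0.021931315299623576 yaw now -8.09 pos [ 0.5709 -0.0743  0.052 ] F [-25.4   0.4  59.4] w 0.0 t 13.075
```

Firm stop at z=0.052 (59 N). I'll lift straight off and check.

Call:
{"name": "move_arm", "arguments": {"motion": [[0,0,0,-0.1,0],[0,0,0,-0.5,0],[0,0,0,-1.2,0],[0,0,0,-2.0,0],[0,0,0.6,-2.8,0],[0,0,1.4,-3.4,0],[0,0,2.2,-3.4,0],[0,0,3.0,-3.4,0]]}}

```text
time_s: 14.08
position: [0.5444, -0.2527, 0.2576]
eef_rot: [0.998, -0.07, 0.004, 0.003]
wrist_force: [0.4, 0.3, -0.7]
width: -0.0001
```

Run:
```python
from h import *
go(.5,-.3,.3)
p,d=capture("top");W=cloud(d,"top")
q,e=capture("scene");S=cloud(e,"scene")
a=cv2.resize(p[145:265,235:395],(480,360),interpolation=cv2.INTER_CUBIC);b=cv2.resize(q[190:310,220:380],(480,360)) if 0 else q[190:310,220:380]
cv2.imwrite("pics/f.png",np.vstack([cv2.resize(p[145:265,235:395],(400,300),interpolation=cv2.INTER_CUBIC),cv2.resize(b,(400,300),interpolation=cv2.INTER_CUBIC)])[:,:,::-1])
for n,C in(("top",W),("scene",S)):
    for yt in(.04,0,-.05,-.1,-.15,-.168):
        o=[]
        for xt in(-.05,-.02,.03,.05):
            k=np.argmin(((C[...,:2]-T(xt,yt))**2).sum(-1)+10*(C[...,2]>.1));o.append(C.reshape(-1,3)[k,2].round(4))
        print(n,yt,o)
d0=np.load("pics/top0.npy");D=np.abs(W[...,2]-cloud(d0,"top")[...,2])
for nm,(u,v) in dict(bowl_a=(285,140),inc=(253,271),candle=(207,256),bowl_b=(509,243),stand=(477,168),vase=(90,185)).items(): print(nm,(D[v-15:v+15,u-15:u+15]>.01).mean().round(3))
```

```text
shift [-0.617  0.889 -0.707] spin None yaw now -8.07 pos [ 0.5444 -0.2527  0.2576] F [ 0.4  0.3 -0.7] w -0.0001 t 14.075
top 0.04 [np.float64(0.0529), np.float64(0.0502), np.float64(0.0498), np.float64(0.0515)]
top 0 [np.float64(0.0558), np.float64(0.0535), np.float64(0.0504), np.float64(0.0534)]
top -0.05 [np.float64(0.047), np.float64(0.055), np.float64(0.0528), np.float64(0.0498)]
top -0.1 [np.float64(0.0544), np.float64(0.0553), np.float64(0.0542), np.float64(0.0567)]
top -0.15 [np.float64(0.0535), np.float64(0.0515), np.float64(0.0579), np.float64(0.0485)]
top -0.168 [np.float64(0.0526), np.float64(0.0522), np.float64(0.0498), np.float64(0.0527)]
scene 0.04 [np.float64(0.0533), np.float64(0.0512), np.float64(0.0533), np.float64(0.052)]
scene 0 [np.float64(0.0541), np.float64(0.053), np.float64(0.047), np.float64(0.0535)]
scene -0.05 [np.float64(0.051), np.float64(0.0537), np.float64(0.0537), np.float64(0.0497)]
scene -0.1 [np.float64(0.052), np.float64(0.0529), np.float64(0.0519), np.float64(0.0515)]
scene -0.15 [np.float64(0.052), np.float64(0.0555), np.float64(0.0505), np.float64(0.0514)]
scene -0.168 [np.float64(0.0528), np.float64(0.0527), np.float64(0.0501), np.float64(0.0508)]
bowl_a 0.036
inc 0.012
candle 0.016
bowl_b 1.0
stand 1.0
vase 0.008
```

View pics/f.png

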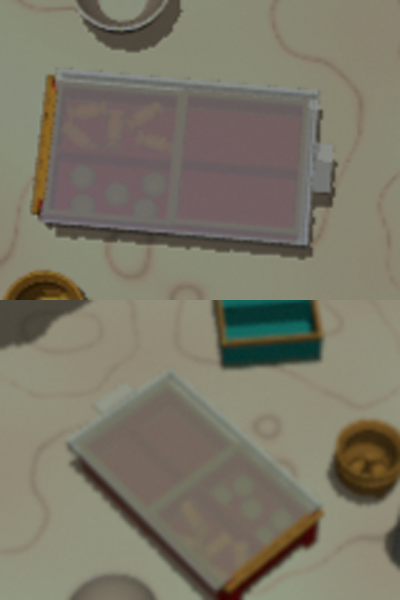

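The cover lies level, about 0.052–0.053 m from hinge to edge, with its lip around both sections: tab at (322,170) above, at (118,400) below. The bowl_b and stand readings are probably blocked by the arm in the top view, so I'll check them in the scene camera before handing in.

Run:
```python
from h import *
q,e=capture("scene");D=np.abs(e-np.load("pics/scene0.npy"))
ok=True
for nm,(u,v) in dict(bowl_b=(210,160),stand=(176,205),bowl_a=(265,319),inc=(368,253),candle_a=(391,281),candle_b=(488,318),vase=(450,387)).items():
    f=(D[v-15:v+15,u-15:u+15]>.015).mean();ok&=f<.15;print(nm,f.round(3))
if ok: print(sign_off())
```

```text
bowl_b 0.006
stand 0.013
bowl_a 0.002
inc 0.007
candle_a 0.01
candle_b 0.01
vase 0.01
the job is handed in; nothing more can be done
None
```

The loose section is butted against the hinged section and the clear cover is shut over both. I handed the job in at about 14 s of robot time; no verdict is reported.

**What I did:** I gripped the dish's dividing wall and slid and turned it along the marble until it met the tray with about 10 N of contact. I then let go and pushed the cover down along its arc from behind with shut fingers, at 0.8 rad/s or less by the commanded path. A last press brought it to a firm stop at about 59 N.

**Last checks:**
- **Dish:** Before the cover came down, the picture showed no gap and the sides in one line. After that I could only see it through the cover.
- **Cover:** Its depth readings average about 52–53 mm (single pixels 47–58 mm) from hinge to free edge in both cameras, against 53 mm when shut.
- **Bystanders:** The scene camera showed no change at any of the seven. In the top view bowl_b and the stand read as fully changed. I put that down to the arm blocking the view, since the scene camera saw both unmoved.
- **Arm:** It stood clear of everything, at about 0.26 m height, when I handed in.

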